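Turn the spice caddy to the ring badge

ROBOT

A 6-joint arm with a two-finger parallel gripper is mounted at the origin on a cart in front of the work surface, level with it; the furniture and walls round the work are solid. World frame = base frame: x ahead of the robot, y to its left, z up, the work surface at z = 0. Lengths are in mm, angles in rad, forces in N, time in s.
With the tool pointing down it reaches from about 200 to 875 mm from the base axis. Payload 3.4 kg.
Tool frame: the origin (TCP) lies at the very end of the fingers, on their centre line; the grasp point (between the pads) lies 19 mm behind it; z points along the fingers, y is the line along which they close (so a half turn about z gives the same grasp; the last joint's range is limited). The gripper opens to 94 mm and grips with 3 to 60 N. Pads are 16 mm wide; open, the fingers measure 119 mm over their backs; the gripper's body (75 mm by 177 mm) begins 78 mm behind the grasp point.
Start: joints at [-1.377, 0.276, 1.505, -0, 1.361, -0.121], TCP at [178.035, -546.781, 205.493] pointing down, gripper open.
Joint ranges: [-2.89, 2.89], [-0.75, 2.08], [0.22, 2.7], [-1.18, 4.32], [0.11, 2.71], [-2.7, 2.7]. Speed limits (rad/s): [2.57, 2.57, 3.14, 3.14, 3.14, 3.14].

INTERFACE

Orientations are given as a unit quaternion [w, x, y, z].
In Python, from plant import r gives the robot as it stands.
- The arm moves only by the tool drive_tool, never from a script. Its argument "moves" is a list of rows, each a list of 7 numbers: the turn, a rotation vector about the tool's x, y, z in rad, then the shift along the tool's x, y, z in mm, then the closure, from 0 (fully open) to 1 (shut). A call has 1 to 20 rows; each row shifts and turns the commanded pose from where the row before left it, along the tool's axes as they then stand; what a row does not reach is not made up. A row lasts 1/10 s, in which the tool goes at most 50 mm and 8.59 degrees, less where a joint would pass 70% of its speed; a pose out of reach is approached as far as the arm can. A call is refused whole if a number of a shift passes 50 or a number of a turn 0.15, either way. A call with a gripper value outside its range is refused whole. The fingers move at their own pace and stop on an object; "newtons" is the grip in N (left out, the last holds). Time passes only in rows, so rows that do not move let the fingers close. It gives the time, the measured TCP pose, the force, the opening and the grip force at its end, in the units of the state.
- r.sense(): the state, without advancing time (a new reading comes with each control period).
- r.get_image(name): name is "side" or "top" or "wrist"; returns a dict with "color" (400x640x3 uint8, red, green, blue), "fx", "fy", "cx", "cy" (pixels), "T" (4x4, takes a point from camera to world coordinates); the wrist camera has in their place "mount" (4x4, takes a point from camera to tool coordinates, whose origin is the TCP and whose axes are the flange's). Camera axes: x right, y up, looking along -z (the intrinsics and any distortion apply to the point x, -y, -z); pixel columns grow to the right and rows downward; lengths in mm; the calibration is good to about 2 mm. A picture is of the moment at which its call begins: read the wrist's pose just before it. There is no depth.
- r.close_job(): hands the job in; it is judged then, once.
Trained networks look in a picture, given as the dict that the camera call returned (one of the last four; its "shot" number tells which), for a name from the list of things; names that differ only in an ending like _2 or _b are one class to them, and where a whole thing is asked for, a point or a joint stands for the part that bears it (a point fixed in the world has none). Each returns a list of dicts, best first, with "p" (0 to 1); they miss things now and then, are a little off and sometimes report something else, mostly with a low value. They report only what shows in the picture. A call takes as long as a camera call. They do not tell look-alikes from the thing itself.
- r.trace(picture, query): "mask" (400x640 bool, what is visible of it) and "extent" ([centre column, centre row, width, height] in pixels, round what is visible of it).
The state is a dict: "time_s": time; "joints": joint angles; "qvel": joint speeds; "tau": joint torques, N m; "tcp_pos": TCP position; "eef_rot": TCP orientation; "wrist_force": force on the tool from outside, world axes, zero at the start; "torque": the same for the moment, N m; "opening": finger opening in mm; "gripper_force": force on a finger pad.
Only numpy, scipy, OpenCV 4.12 (cv2) and the standard library are available. Lean on these libraries where they do the work, as an engineer would, in place of code of your own. Each camera call takes 0.05 s, during which the arm holds its last target. There are 200 camera calls.

TASK

Using only the fingertips or the outside of the fingers, push the tab of the round spice caddy's lid sideways, round to the badge with the ring on it, so that the tab and the pouring mouth stand in line with that badge. Do not pinch the tab between the fingers, do not lift the lid, and leave the spice jars and the tin alone; then move the hand clear.

Things in the scene. Friction and masses are not known exactly. Their poses are not given: they have to be found in the camera images.
- caddy_axis (a point): Point on the caddy's vertical turning axis, at the top of its hub, 62 mm above the worktop. The caddy is a white drum, 160 mm across, fixed to the worktop; its still hub, 100 mm across, carries four badges, centres 34 mm from the axis. The aluminium ring lid round the hub is 158 mm across, its top 58 mm above the worktop. The point's -x axis is the caddy's front, towards the worktop's front edge.
- lid (a joint): Turn of the lid, rad: 0 = tab at the caddy's front (closed, no badge), growing anticlockwise seen from above (tab goes right, seen from the front). Stops at -2.3 and 2.3: the tab cannot pass the back. The badges stand, in any order, at -1.92, -0.96, 0.96, 1.92. It starts within 0.25 of 0. No clicks: friction of 0.14 N m (1.5 N at the tab) holds it where it is left.
- lid_seat (a joint): Height of the lid above its seat, m: 0 = down. It rests by its weight (about 3 N) and can be lifted off, which is not wanted.
- lid_pointer (a point): Point of the lid on the line from the axis to the tab, 34 mm from the axis and 62 mm above the worktop: it lies over the centre of the badge that the tab is in line with.
- tab_tip (a point): Middle of the outer end of the lid's white upright tab, 108 mm from the axis and 64 mm above the worktop. The tab reaches radially from 78 to 108 mm from the axis, is 15 mm thick and stands from 46 to 82 mm above the worktop (24 mm above the lid's top). The pouring mouth, a small raised rectangular frame, lies on the lid just inside the tab.
- tab_left: The tab's side face towards its left, as seen looking from the tab to the axis; push on it to turn the lid anticlockwise (joint grows). Its origin lies on the caddy's axis at the worktop; for contact only.
- tab_right: The tab's side face towards its right, as seen looking from the tab to the axis; push on it to turn the lid clockwise (joint falls). Its origin lies on the caddy's axis at the worktop; for contact only. Fingers pressing on both faces at once are a pinch.
- badge_ring: Steel-dark disc, 28 mm across and 3 mm thick, bearing a raised white ring, 20 mm across; pressed into the top of the hub, fixed. Origin at the centre of its underside, z up; its symbol may be turned any way. The wanted position.
- badge_bar: Steel-dark disc, 28 mm across and 3 mm thick, bearing a raised white straight bar, 22 mm long; pressed into the top of the hub, fixed. Origin at the centre of its underside, z up; its symbol may be turned any way.
- badge_cross: Steel-dark disc, 28 mm across and 3 mm thick, bearing a raised white cross of two bars, 21 mm; pressed into the top of the hub, fixed. Origin at the centre of its underside, z up; its symbol may be turned any way.
- badge_dots: Steel-dark disc, 28 mm across and 3 mm thick, bearing a raised white group of three dots in a triangle; pressed into the top of the hub, fixed. Origin at the centre of its underside, z up; its symbol may be turned any way.
- spice_red: Bystander, loose: spice jar with a red cap, 45 mm across, 106 mm tall. Origin at the centre of its underside.
- spice_dark: Bystander, loose: spice jar with a dark cap, 44 mm across, 105 mm tall. Origin at the centre of its underside.
- tin: Bystander, loose: low round food tin, 86 mm across, 40 mm tall. Origin at the centre of its underside.
Things that resemble listed ones, but are neither listed nor needed, are in the scene too. There is more than one size of the part that bears caddy_axis; the job needs the larger.

How it is judged (in metres and radians):
On the way:
1. the fingers push on one side face of the tab ((contact force between the fingers and tab_left above 0.3 N or contact force between the fingers and tab_right above 0.3 N)), for 0.05 s.
At the end, for the whole second after the job is handed in: The lid is at rest and down on its seat (under 4 mm), the point of the lid 34 mm from the axis in the line of the tab within 5 mm of the centre of the ring badge (about 8 degrees of turn); the two spice jars and the tin upright and within 20 mm of where they stood (horizontal distance between lid_pointer and badge_ring below 0.005 m and value of joint lid_seat below 0.004 m and velocity of joint lid between -0.05 and 0.05 rad/s and distance of each of spice_red, spice_dark, tin from where it was at the start of the episode below 0.02 m and angle between each of spice_red, spice_dark, tin's own z axis and vertical below 0.2 rad); the robot touches nothing.
It fails at once if the tab is pinched: fingers press on both of its side faces at once (over 1 N each) (contact force between the fingers and tab_left above 1 N and contact force between the fingers and tab_right above 1 N).
It fails at once if the lid is lifted more than 8 mm off its seat (value of joint lid_seat above 0.008 m).
It fails at once if a spice jar or the tin is moved more than 20 mm or tipped (distance of any of spice_red, spice_dark, tin from where it was at the start of the episode above 0.02 m or angle between any of spice_red, spice_dark, tin's own z axis and vertical above 0.3 rad).
It also fails if it takes over 42 s, if anything falls off the work surface, if the arm or the gripper's body presses on something with over 40 N, if the wrist force passes 120 N, or if a joint passes its speed limit or range.

## Working session

There is one attempt and no reset: what is moved stays moved. The work goes in short steps, Python scripts to look and compute and a tool call to move; the robot and the scene stay as the last step left them, time stands still between calls to the robot, and variables do not carry over. Pictures are saved under pics/ and viewed, at most 10 in all, crops included, and the job is handed in when it is done.

Besides the shell and the picture viewer there is one more tool, called as name(argument=value, ...), one argument or row to a line, values as JSON. drive_tool: Moves the arm, as the interface text tells. Its arguments: {"type":"object","properties":{"moves":{"type":"array"},"newtons":{"type":"number"}},"required":["moves"]}

```bash
mkdir -p pics; cat > h.py <<'E'
import numpy as np, cv2
from plant import r
def save(p,n): cv2.imwrite('pics/'+n,cv2.cvtColor(p['color'],cv2.COLOR_RGB2BGR))
def w2p(p,X,T=None):
    T=p['T'] if T is None else T
    X=np.atleast_2d(X); c=(np.c_[X,np.ones(len(X))]@np.linalg.inv(T).T)[:,:3]
    return np.c_[p['cx']+p['fx']*c[:,0]/-c[:,2], p['cy']-p['fy']*c[:,1]/-c[:,2]]
def p2w(p,uv,z,T=None):
    T=np.array(p['T'] if T is None else T)
    d=T[:3,:3]@np.array([(uv[0]-p['cx'])/p['fx'],-(uv[1]-p['cy'])/p['fy'],-1])
    o=T[:3,3]; return o+d*(z-o[2])/d[2]
E
python3 - <<'E'
from h import *
s=r.sense(); print(s['time_s'],s['tcp_pos'],s['eef_rot'])
for n in ['top','side']:
    p=r.get_image(n); save(p,n+'1.png'); print(n,p.keys(),np.round(p['T'],2).tolist(),p['fx'])
    for q,z in [('lid',58),('tab_tip',82),('badge_ring',63),('badge_bar',63),('badge_cross',63),('badge_dots',63),('spice_red',106),('spice_dark',105),('tin',40)]:
        for d in r.trace(p,q)[:3]:
            e=d['extent']; print(q,round(d['p'],2),np.round(e),np.round(p2w(p,e[:2],z)))
E
```

```text
0.0 [ 177.91809843 -546.21880424  204.66535948] [-8.44337983e-04  9.87639809e-01  1.56738297e-01 -1.69583151e-05]
top dict_keys(['color', 'fx', 'fy', 'cx', 'cy', 'T', 'shot']) [[0.01, 0.99, -0.12, 382.93], [-1.0, 0.02, 0.02, -229.89], [0.02, 0.12, 0.99, 1064.03], [0.0, 0.0, 0.0, 1.0]] 393.66326976760894
lid 0.94 [432. 290.  43.  53.] [ 280. -547.   58.]
lid 0.84 [300. 184.  64.  64.] [ 546. -211.   58.]
tab_tip 0.85 [302. 186.  60.  62.] [ 536. -216.   82.]
tab_tip 0.56 [431. 291.  46.  53.] [ 282. -539.   82.]
badge_ring 0.53 [303. 194.  13.  13.] [ 520. -217.   63.]
badge_ring 0.3 [302. 184.  62.  64.] [ 545. -215.   63.]
badge_bar 0.56 [288. 177.  13.  12.] [ 562. -177.   63.]
badge_cross 0.53 [311. 188.   8.  11.] [ 535. -238.   63.]
badge_cross 0.41 [395. 184.  27.  21.] [ 549. -454.   63.]
badge_dots 0.42 [296. 169.   9.   7.] [ 584. -200.   63.]
spice_red 0.74 [384. 214.  23.  17.] [ 468. -417.  106.]
spice_red 0.59 [303. 194.   8.  13.] [ 513. -218.  106.]
tin 0.92 [194. 119.  35.  34.] [720.  77.  40.]
tin 0.36 [303. 195.   8.  15.] [ 520. -217.   40.]
side dict_keys(['color
[... 465 characters left out ...]
35.  44.] [715. 116.  63.]
badge_ring 0.37 [315. 205.  11.   2.] [ 515. -213.   63.]
badge_bar 0.6 [298. 214.   6.   4.] [ 561. -173.   63.]
badge_cross 0.58 [308. 200.  10.   5.] [ 539. -235.   63.]
badge_cross 0.36 [292. 207.   8.   4.] [ 581. -198.   63.]
badge_dots 0.53 [291. 208.  10.   8.] [ 584. -196.   63.]
badge_dots 0.48 [304. 210.  56.  40.] [ 546. -191.   63.]
spice_red 0.9 [334. 163.  16.  32.] [ 469. -356.  106.]
spice_red 0.51 [294. 208.  13.   8.] [ 570. -152.  106.]
spice_red 0.3 [327. 222.   6.  10.] [ 477. -101.  106.]
spice_dark 0.76 [312. 157.  19.  30.] [ 539. -384.  105.]
tin 0.86 [226. 293.  34.  41.] [716.  97.  40.]
tin 0.64 [306. 209.  56.  38.] [ 544. -220.   40.]
```

```bash
python3 - <<'E'
import cv2
a=cv2.imread('pics/top1.png');b=cv2.imread('pics/side1.png')
A=cv2.resize(a[100:360,150:500],(800,594)); cv2.imwrite('pics/a.png',A)
cv2.imwrite('pics/b.png',cv2.resize(b[120:330,180:460],(800,600)))
cv2.imwrite('pics/c.png',cv2.resize(a[145:225,250:350],(750,600),interpolation=cv2.INTER_CUBIC))
E
```

```text
(no output)
```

View pics/a.png

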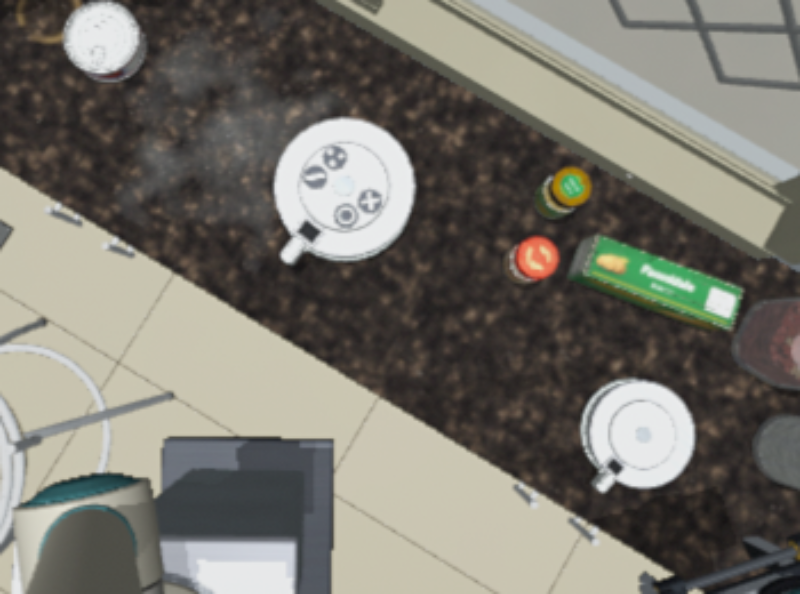

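View pics/b.png

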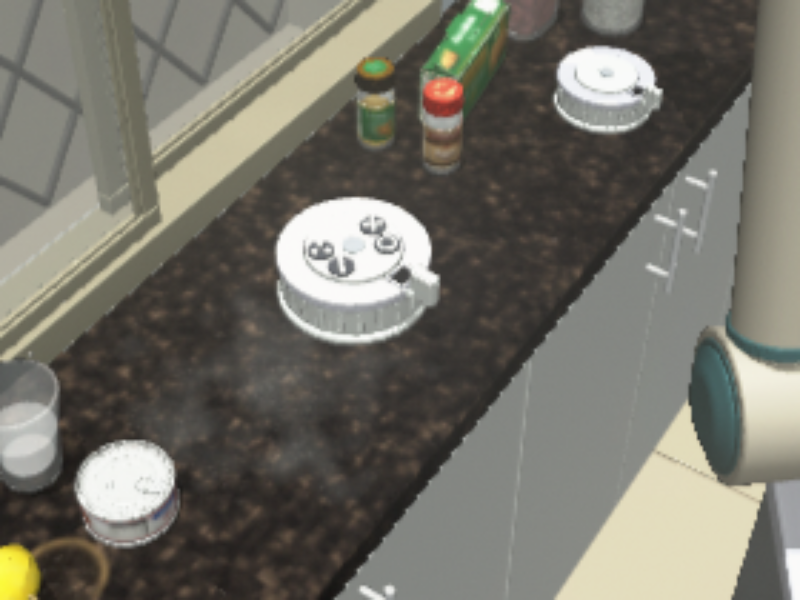

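View pics/c.png

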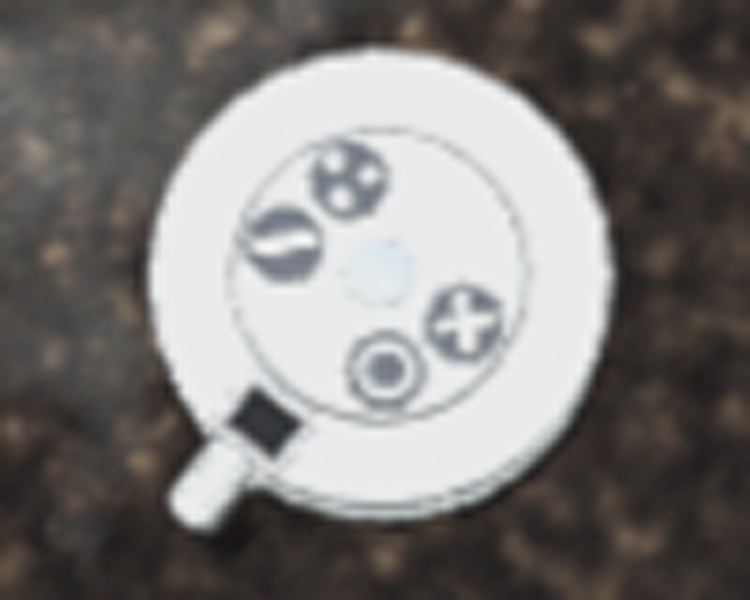

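The top view shows the large caddy with badges at px (300,184) and a small look-alike without badges at (432,290), so I choose the large one. On the large caddy, the ring badge is at px (301.6,194.3), the cross at (312,188), the bar at (288,177.5), the dots at (296.5,169) and the tab tip at about (277,211). The jars are to the right at (384,214) and (395,184), and the tin is far left at (194,119).

```bash
cat > m.py <<'E'
from h import *
from scipy.optimize import least_squares
Q={'badge_ring':.96,'badge_cross':1.92,'badge_bar':-.96,'badge_dots':-1.92}
def fit(p,obs,z=63.5):
    P={k:p2w(p,v,z)[:2] for k,v in obs.items()}
    f=lambda a:np.concatenate([a[:2]+34*np.array([np.cos(a[2]+Q[k]),np.sin(a[2]+Q[k])])-P[k] for k in P])
    m=np.mean(list(P.values()),0); best=min((least_squares(f,[m[0],m[1],t]) for t in np.arange(-3,3,.7)),key=lambda s:s.cost)
    return best.x,np.round(best.fun,1)
E
python3 - <<'E'
from m import *
p=r.get_image('top')
c=lambda u,v:(250+u/7.5-.5,145+v/7.5-.5)
obs={'badge_ring':c(387,370),'badge_cross':c(466,324),'badge_bar':c(284,245),'badge_dots':c(349,181)}
a,res=fit(p,obs); print('top',a,res,'hub',p2w(p,c(379,272),62))
ax=a[:2]
for n,uv,z in [('tip',c(200,495),82),('mouth',c(265,422),60),('pivot_tab',c(222,465),82)]:
    P=p2w(p,uv,z)[:2]; d=P-ax; print(n,P,np.hypot(*d),np.arctan2(d[1],d[0])-a[2])
g=cv2.cvtColor(p['color'],cv2.COLOR_RGB2GRAY)
s=r.get_image('side')
S=lambda u,v:(180+u*.35-.5,120+v*.35-.5)
obs={'badge_ring':S(387,243),'badge_cross':S(372,225),'badge_bar':S(342,266),'badge_dots':S(321,250)}
a2,res=fit(s,obs); print('side',a2,res)
P=p2w(s,S(428,280),76)[:2];d=P-a2[:2];print('tabside',P,np.hypot(*d),np.arctan2(d[1],d[0])-a2[2])
for cen in (a,a2):
  for q in (0,.0,.96): print(q, cen[:2]+108*np.array([np.cos(cen[2]+q),np.sin(cen[2]+q)]))
E
```

```text
top [ 553.42598164 -210.22239079    2.2655421 ] [-0.2  0.   0.2  0.3 -0.1 -0.4  0.2  0.1] hub [ 553.92445738 -209.71493249   62.        ]
tip [ 474.13749193 -151.9302097 ] 98.41058366244548 0.24209479697560266
mouth [ 501.60273798 -171.70962229] 64.56687943968866 0.23694384354309594
pivot_tab [ 484.30935461 -158.99559801] 86.03076444400843 0.23822816941380687
side [ 550.63674104 -210.38783327   -4.00458776] [ 0.   0.1 -0.2 -0.2  0.  -0.3  0.1  0.3]
tabside [ 472.34377796 -150.60782833] 98.50602549450421 6.494068297040116
0 [ 484.28544486 -127.25501061]
0.0 [ 484.28544486 -127.25501061]
0.96 [ 445.80632366 -219.27828483]
0 [ 480.41895099 -128.33015867]
0.0 [ 480.41895099 -128.33015867]
0.96 [ 443.14447993 -220.84793843]
```

drive_tool(
  moves=[
    [0, 0, 0.136, 0, 0, 0, 1],
    [0, 0, 0.136, 0, 0, 0, 1],
    [0, 0, 0.136, 0, 0, 0, 1],
    [0, 0, 0.136, 0, 0, 0, 1],
    [0, 0, 0.136, 0, 0, 0, 1],
    [0, 0, 0.136, 0, 0, 0, 1],
    [0, 0, 0.136, 0, 0, 0, 1],
    [0, 0, 0, 0.5, -38, 0, 1],
    [0, 0, 0, 0.5, -38, 0, 1],
    [0, 0, 0, 0.5, -38, 0, 1],
    [0, 0, 0, 0.5, -38, 0, 1],
    [0, 0, 0, 0.5, -38, 0, 1],
    [0, 0, 0, 0.5, -38, 0, 1],
    [0, 0, 0, 0.5, -38, 0, 1],
    [0, 0, 0, 0.5, -38, 0, 1],
    [0, 0, 0, 0.5, -38, 0, 1],
    [0, 0, 0, 0.5, -38, 0, 1],
    [0, 0, 0, 0.5, -38, 0, 1],
    [0, 0, 0, 0.5, -38, 0, 1],
    [0, 0, 0, 0.5, -38, 0, 1],
  ],
  newtons=10,
)

```text
time_s: 3.1
tcp_pos: [478.0, -152.2, 205.7]
eef_rot: [0.0, 0.95, -0.313, 0.0]
wrist_force: [0.9, 0.3, 0.6]
opening: 0.5
gripper_force: 0.0
```

drive_tool(
  moves=[
    [0, 0, 0, -1, -20, 0, 1],
    [0, 0, 0, -1, -20, 0, 1],
    [0, 0, 0, 0, 0, 25, 1],
    [0, 0, 0, 0, 0, 25, 1],
    [0, 0, 0, 0, 0, 25, 1],
    [0, 0, 0, 0, 0, 25, 1],
    [0, 0, 0, 0, 0, 25, 1],
    [0, 0, 0, 0, 0, 25, 1],
    [0, 0, 0, 0, 0, 0, 1],
    [0, 0, 0, 0, 0, 0, 1],
  ],
)

```text
time_s: 4.1
tcp_pos: [499.5, -120.3, 55.6]
eef_rot: [0.0, 0.95, -0.313, -0.0]
wrist_force: [-0.4, 0.5, 0.5]
opening: 0.6
gripper_force: 0.0
```

```bash
cat > plan.py <<'E'
from m import *
AX=np.array([552.,-210.3]);F=2.272
def pose(tab,off=20,R=96):
    u=np.array([np.cos(tab),np.sin(tab)]);T=np.array([-u[1],u[0]])
    return AX+R*u-off*T
def state():
    s=r.sense();q=s['eef_rot'];psi=2*np.arctan2(q[2],q[1]);psi=(psi+np.pi/2)%np.pi-np.pi/2
    return s,np.array(s['tcp_pos']),psi
def rows(p,psi,tabs,off=20):
    for t in tabs:
        d=pose(t,off)-p; x=np.array([np.cos(psi),np.sin(psi)]);y=np.array([np.sin(psi),-np.cos(psi)])
        psi2=t-np.pi; print([0,0,round(psi-psi2,3),round(d@x,1),round(d@y,1),0,1]); p=pose(t,off);psi=psi2
E
python3 - <<'E'
from plan import *
s,p,psi=state(); print(p,psi,s['wrist_force'],s['time_s'])
i=r.get_image('top'); save(i,'t2.png'); cv2.imwrite('pics/d.png',cv2.resize(i['color'][145:225,250:350,::-1],(750,600),interpolation=cv2.INTER_CUBIC))
t0=F+.235
print('approach');rows(p[:2],psi,[t0])
print('push');rows(pose(t0),t0-np.pi,np.linspace(t0,F+.90,9)[1:])
E
```

```text
[ 499.46756527 -120.29421082   55.63988129] -0.6372216626631833 [-0.37240424  0.47632697  0.51988999] 4.1
approach
[0, 0, np.float64(-0.003), np.float64(-0.3), np.float64(21.3), 0, 1]
push
[0, 0, np.float64(-0.083), np.float64(-1.3), np.float64(8.0), 0, 1]
[0, 0, np.float64(-0.083), np.float64(-1.3), np.float64(8.0), 0, 1]
[0, 0, np.float64(-0.083), np.float64(-1.3), np.float64(8.0), 0, 1]
[0, 0, np.float64(-0.083), np.float64(-1.3), np.float64(8.0), 0, 1]
[0, 0, np.float64(-0.083), np.float64(-1.3), np.float64(8.0), 0, 1]
[0, 0, np.float64(-0.083), np.float64(-1.3), np.float64(8.0), 0, 1]
[0, 0, np.float64(-0.083), np.float64(-1.3), np.float64(8.0), 0, 1]
[0, 0, np.float64(-0.083), np.float64(-1.3), np.float64(8.0), 0, 1]
```

View pics/d.png

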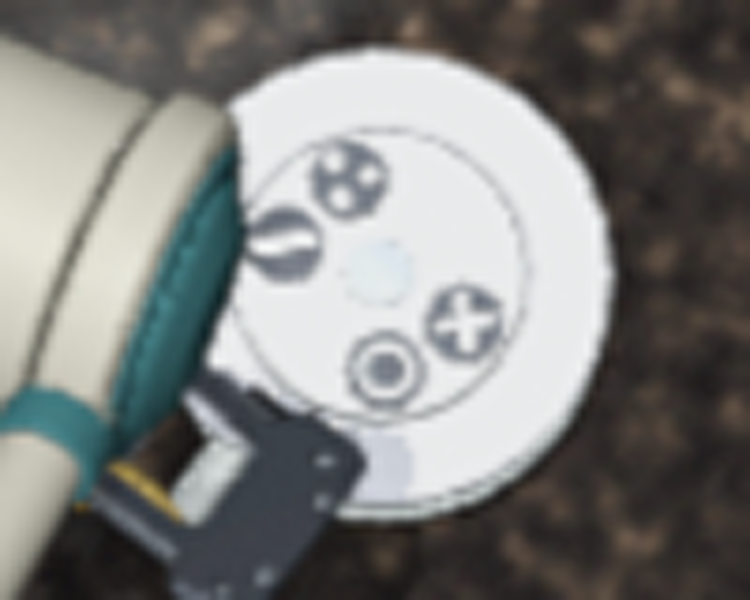

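The hand stands beside the tab and hides it. The drum and badges at px (301.6,194.3) are unmoved. I'll push now.

drive_tool(
  moves=[
    [0, 0, 0, 0, 7, 0, 1],
    [0, 0, 0, 0, 7, 0, 1],
    [0, 0, 0, 0, 7, 0, 1],
    [0, 0, -0.083, -1.3, 8, 0, 1],
    [0, 0, -0.083, -1.3, 8, 0, 1],
    [0, 0, -0.083, -1.3, 8, 0, 1],
    [0, 0, -0.083, -1.3, 8, 0, 1],
    [0, 0, -0.083, -1.3, 8, 0, 1],
    [0, 0, -0.083, -1.3, 8, 0, 1],
    [0, 0, -0.083, -1.3, 8, 0, 1],
    [0, 0, -0.083, -1.3, 8, 0, 1],
    [0, 0, 0, 0, 0, 0, 1],
    [0, 0, 0, 0, 0, 0, 1],
  ],
)

```text
time_s: 5.45
tcp_pos: [455.6, -193.1, 55.7]
eef_rot: [0.0, 1.0, 0.012, 0.0]
wrist_force: [-0.3, -0.2, 0.7]
opening: 0.7
gripper_force: 0.0
```

```bash
python3 - <<'E'
from plan import *
s,p,psi=state(); print(p,psi,s['wrist_force'],s['time_s'],'ideal',pose(F+.9),F+.9-np.pi)
i=r.get_image('side'); save(i,'s3.png')
a=i['color'][170:250,255:362,::-1]
j=r.get_image('top'); b=j['color'][145:225,250:350,::-1]
cv2.imwrite('pics/e.png',np.vstack([cv2.resize(a,(400,299)),cv2.resize(b,(400,300))]))
print('rest');rows(p[:2],psi,[F+.96])
E
```

```text
[ 455.5772366  -193.14853507   55.70823446] 0.02428807968062663 [-0.30362493 -0.15962587  0.70226743] 5.45 ideal [ 455.43632449 -193.22790079] 0.030407346410206593
rest
[0, 0, np.float64(-0.066), np.float64(-1.1), np.float64(5.9), 0, 1]
```

View pics/e.png

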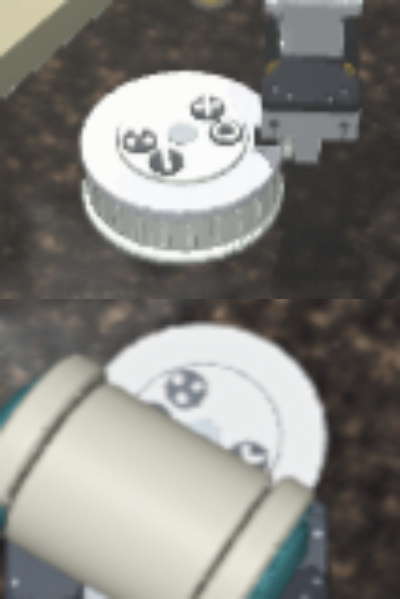

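The tab is hidden behind the hand; in the side crop the mouth shows at about (268,140), near the ring badge. I'll back off and look.

drive_tool(
  moves=[
    [0, 0, 0, 0, -12, 0, 1],
    [0, 0, 0, 0, -12, 0, 1],
    [0, 0, 0, 0, 0, -30, 1],
    [0, 0, 0, 0, 0, -30, 1],
    [0, 0, 0, 0, 0, -30, 1],
    [0, 0, 0, 0, 0, -30, 1],
    [0, 0, 0, -20, -35, 0, 1],
    [0, 0, 0, -20, -35, 0, 1],
    [0, 0, 0, -20, -35, 0, 1],
    [0, 0, 0, -20, -35, 0, 1],
    [0, 0, 0, -20, -35, 0, 1],
    [0, 0, 0, -20, -35, 0, 1],
    [0, 0, 0, 0, 0, 0, 1],
  ],
)

```text
time_s: 6.85
tcp_pos: [325.2, 41.9, 175.0]
eef_rot: [-0.001, 1.0, 0.016, -0.001]
wrist_force: [0.2, -0.3, -0.1]
opening: 0.6
gripper_force: 0.0
```

```bash
python3 - <<'E'
from plan import *
s,p,psi=state(); print(p,psi,s['time_s'])
j=r.get_image('top'); save(j,'t4.png'); cv2.imwrite('pics/f.png',cv2.resize(j['color'][145:225,250:350,::-1],(750,600),interpolation=cv2.INTER_CUBIC))
for q in ['badge_ring','tab_tip']:
    for d in r.trace(j,q)[:2]: print(q,d['p'],d['extent'])
E
```

```text
[325.20482233  41.91323777 174.96145397] 0.03269286589649556 6.85
badge_ring 0.42 [303.1, 189.0, 62.5, 69.0]
badge_ring 0.39 [303.2, 194.4, 7.4, 6.3]
tab_tip 0.78 [430.9, 289.4, 41.2, 49.2]
tab_tip 0.7 [299.8, 188.6, 58.1, 73.0]
```

View pics/f.png

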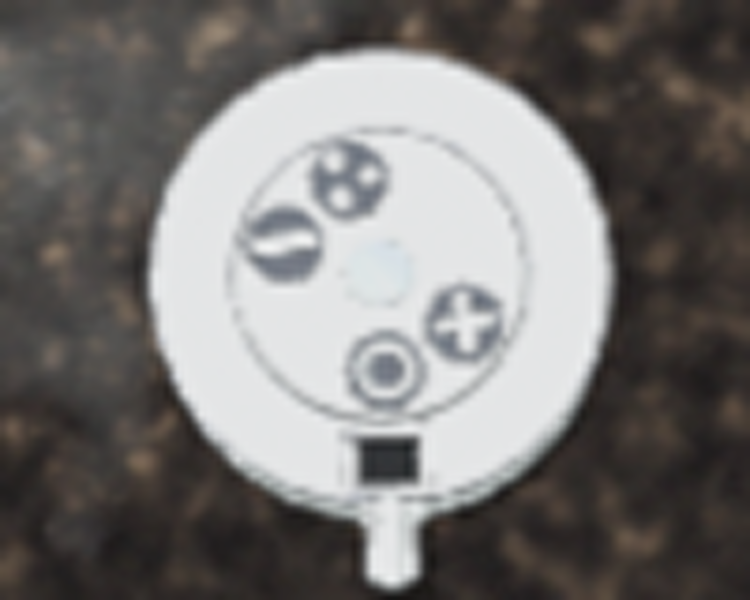

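The crop shows the mouth at (388,459) and the tab at (391,550), under the ring badge at (387,370). I'll check the angle.

```bash
python3 - <<'E'
from plan import *
j=r.get_image('top'); c=lambda u,v:(250+u/7.5-.5,145+v/7.5-.5)
ax=np.array([553.43,-210.22])
for n,uv,z in [('ring',c(387,370),63.5),('mouth',c(388,459),60),('tab',c(391,550),82)]:
    d=p2w(j,uv,z)[:2]-ax; print(n,np.hypot(*d),np.arctan2(d[1],d[0])%6.283-2.2655)
E
```

```text
ring 33.7648214056979 0.9618949405468702
mouth 63.95621806348176 0.9346411242928623
tab 96.80662270125579 0.9344895202880927
```

The lid is at 0.935 against the badge at 0.96, so the pointer is about 1 mm off. I'll open the fingers in free air and hand in.

drive_tool(
  moves=[
    [0, 0, 0, 0, 0, 0, 0.7],
    [0, 0, 0, 0, 0, 0, 0.7],
    [0, 0, 0, 0, 0, 0, 0.7],
    [0, 0, 0, 0, 0, 0, 0.7],
    [0, 0, 0, 0, 0, 0, 0.7],
  ],
)

```text
time_s: 7.55
tcp_pos: [329.8, 37.7, 175.4]
eef_rot: [0.0, 1.0, 0.013, -0.0]
wrist_force: [0.7, -0.4, -0.3]
opening: 28.0
gripper_force: 0.0
```

```bash
python3 -c "
from plant import r
print(r.close_job())"
```

```text
the job is handed in; nothing more can be done
None
```

I pushed the tab round to the ring badge with the closed fingers; my last picture put the lid at about 0.935 rad against the badge's 0.96 (roughly 1 mm off, limit 5 mm), and I moved the hand clear and handed the job in, but no verdict came back.

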